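Tip cartridge fuses from a chute into a canister on a free turntable

TASK

Stand the empty blue canister on the yellow mark of the turntable, then lift the chute by its red handle and, with its outlet held close over the canister's mouth, tip it so that all three cartridge fuses slide in. Finally lay the empty chute back on the green mat, right way up and near the mat's middle. The turntable swings at a touch: keep it from turning, do not touch the fuses with the gripper, and leave everything else on the bench where it is.

Things in the scene. Friction and masses are not known exactly. Their poses are not given: they have to be found in the camera images.
- turntable_base: Fixed black round foot, 150 mm across; origin at its underside on the turning axis. The aluminium turntable on it is 250 mm across, its top 30 mm above the bench. Two capped jars (60 mm across, tops 88 mm above the bench, centres 130 mm from the mark's centre) are fixed to it. It stands left of the robot in some starts, right in others, the mat opposite.
- turntable (a joint): Angle of the turntable on its foot (rad, grows anticlockwise from above); turns on a free bearing (friction 0.015 N m, no stops in use; a sideways push of 0.2 N at the rim turns it; fuses that slide in fast across its radius nudge it), start angle anywhere in the circle.
- mark (a point): Centre of the yellow 74 mm disc painted on the turntable's top face (30 mm above the bench), 75 mm from the turning axis; a red tick lies outside it at the rim. The canister goes here, centred within 15 mm. It turns with the turntable.
- canister: Blue round open-topped canister, loose, 0.3 kg nominal, 65 mm outside diameter, 100 mm tall, wall 3.5 mm (58 mm bore), floor 6 mm thick; origin at the centre of its underside, z up. Starts standing upright on the bench.
- mouth (a point): Centre of the canister's mouth, level with its rim, 100 mm above its underside.
- mat: Green fixed mat, 240 x 120 mm, 2 mm thick, on the bench; origin at the centre of its underside, x along its length.
- chute: Loose steel chute, 0.17 to 0.29 kg: straight channel 200 mm long (x), 28 mm wide (y), 22 mm inside, floor 3 mm, walls 24 mm high. Origin: centre of underside, z up; x points to the open end (outlet), the other end is closed. Starts lying along the mat, holding three fuses end to end; they pass under the arch (51 mm high inside) that carries the handle. Needs up to 45 degrees of tilt to empty.
- outlet (a point): The lip of the chute: middle of the channel floor's upper face at the open end (100 mm ahead of the chute's origin, 3 mm above its underside).
- handle (a point): Middle of the chute's red handle, 78 mm above the chute's underside over its origin: an upright blade 76 mm long (chute x), 14 mm thick (chute y), 54 to 98 mm above the underside. Just under it lies a plate 28 mm wide (51 to 54 mm), so grip the blade above that.
- fuse0: White ceramic cartridge fuse with domed brass end caps, 50 mm long, 16 mm diameter, 40 g; origin at its centre, x along its length. It is the one nearest the chute's closed end. A fuse stays put in the chute while it is about level, starts to slide at about 17 to 27 degrees of tilt, and runs out surely at 35 to 45 degrees.
- fuse1: A like fuse, the middle one.
- fuse2: A like fuse, the one nearest the outlet, its end about 28 mm inside it.
- relay: Bystander: plug-in relay under a clear cover with a black star knob, 70 x 90 x 105 mm, beyond the canister; origin at the centre of its underside.
- meter: Bystander: yellow hand-held meter lying face up, 150 x 80 x 43 mm, right side of the bench; origin at the centre of its underside.
- screwdriver: Bystander: 200 mm screwdriver with orange handle, left side of the bench; origin at its middle, underside.
Things that resemble listed ones, but are neither listed nor needed, are in the scene too. There is more than one size of the chute; the one meant has the size given above. Of the things that look like the canister, take the one that is farthest to the robot's right at the start.

How it is judged:
By the outcome, as a careful person would: the job done as asked, in the order asked, and still so for the second after the job is handed in, with the robot touching nothing.
It also fails if it takes over 72 s, if anything falls off the work surface, if the arm or the gripper's body presses on something with over 40 N, if the wrist force passes 120 N, or if a joint passes its speed limit or range.

ROBOT

A 7-joint arm with a two-finger parallel gripper is mounted at the origin on the work surface. World frame = base frame: x ahead of the robot, y to its left, z up, the work surface at z = 0. Lengths are in m, angles in rad, forces in N, time in s.
With the tool pointing down it reaches from about 0.375 to 0.925 m from the base axis. Payload 3.1 kg.
Tool frame: the origin (TCP) lies between the finger pads; the fingertips stand 19 mm ahead of it and the grasp point (between the pads) is the TCP; z points along the fingers, y is the direction in which the jaws open and shut (so a half turn about z gives the same grasp; the last joint's range is limited). The gripper opens to 85 mm and grips with 20 to 120 N. Pads are 22 mm wide; open, the fingers measure 114 mm over their backs; the gripper's body (76 mm by 85 mm) begins 54 mm behind the grasp point. The pads swing forward as they close: fully open they stand 13 mm farther back than shut.
Start: joints at [-1.31, 0.383, 0.044, 1.598, -0.018, 1.161, -0.05], TCP at [0.228, 0.609, 0.25] pointing down, gripper open.
Joint ranges: [-2.61, 2.61], [-0.41, 2.15], [-1.48, 1.57], [0, 2.5], [-1.57, 4.71], [0.05, 1.97], [-2.85, 2.85]. Speed limits (rad/s): [2.79, 2.79, 3.14, 3.14, 3.14, 3.14, 3.14].

INTERFACE

Orientations are given as a unit quaternion [x, y, z, w].
In Python, from bench import move_ptp, movel, move_j, move_gripper, pause, inverse_kinematics, read_camera, camera_params, MotionError, sign_off, look_for, tip_of, read_time_s, read_qpos, read_joint_vel, read_effort, read_eef_pos, read_tcp_rot, read_ft_force, read_ft_torque, read_finger_gap gives the robot as it stands. Calls block until the motion is done:
- move_ptp(position, orientation): joint-space move of the TCP to a pose.
- movel(position, orientation=None, speed=0.15): straight line of the TCP; orientation=None keeps the orientation; speed is the mean speed in m/s.
- move_j(angles): joint-space move.
- move_gripper(opening, effort=None): finger opening in m; effort is the grip in N (None keeps the last); returns when the fingers have stopped.
- pause(seconds).
- inverse_kinematics(position, orientation): joint angles nearest the present ones, or None.
- read_camera(name): name is "scene" or "top" or "wrist"; returns the picture (480x640x3 uint8, red, green, blue); there is no depth.
- camera_params(name): a dict with "K" (3x3 intrinsics, pixels), "camera_from_world" (4x4, takes a point from world to camera coordinates). Camera axes: x right, y down, z forward; pixel columns grow to the right and rows downward; lengths in m; the calibration is good to about 2 mm. A picture is of the moment at which its call begins: read the wrist's pose just before it. camera_params takes no time and is no camera call; for the wrist camera it gives the pose at the moment of the call.
A pose or a line that the arm cannot do raises MotionError and nothing moves.
- sign_off(): hands the job in, once; it reports no verdict.
Trained networks look in the newest picture that a camera, given by its name, has taken for a name from the list of things; names that differ only in an ending like _2 or _b are one class to them, and where a whole thing is asked for, a point or a joint stands for the part that bears it (a point fixed in the world has none). Each returns a list of dicts, best first, with "confidence" (0 to 1); they miss things now and then, are a little off and sometimes report something else, mostly with a low value. They report only what shows in the picture. A call takes as long as a camera call. They do not tell look-alikes from the thing itself.
- look_for(camera, name): "at" ([column, row] in pixels, amid what is visible of it).
- tip_of(camera, name): "at" ([column, row] in pixels: a listed point, or the origin of a listed thing).
Readings, each from a call of its own:
- read_time_s(): time.
- read_qpos(): joint angles.
- read_joint_vel(): joint speeds.
- read_effort(): joint torques, N m.
- read_eef_pos(): TCP position.
- read_tcp_rot(): TCP orientation.
- read_ft_force(): force on the tool from outside, world axes, zero at the start.
- read_ft_torque(): the same for the moment, N m.
- read_finger_gap(): finger opening in m.
Only numpy, scipy, OpenCV 4.12 (cv2) and the standard library are available. Lean on these libraries where they do the work, as an engineer would, in place of code of your own. Each camera call takes 0.05 s, during which the arm holds its last target.

## Working session

There is one attempt and no reset: what is moved stays moved. The work goes in short steps, each a Python script; the robot and the scene stay as the last script left them, time stands still between calls to the robot, and variables do not carry over. Pictures are saved under pics/ and viewed, and the job is handed in when it is done.

```bash
ls; mkdir -p pics; python3 - <<'E'
from bench import *
import cv2
for n in ("scene","top","wrist"):
    im=read_camera(n); cv2.imwrite(f"pics/{n}0.png",im[:,:,::-1])
    p=camera_params(n); print(n,p["K"].tolist() if hasattr(p["K"],'tolist') else p["K"]); print(p["camera_from_world"])
print(read_time_s())
E
```

```text
pics
scene [[565.3538594974428, 0.0, 331.95388992342924], [0.0, 565.3538594974428, 235.15754794312105], [0.0, 0.0, 1.0]]
[[-0.42932365  0.90304004  0.01413835  0.25230028]
 [ 0.71395442  0.34893277 -0.60705437 -0.32564673]
 [-0.55312774 -0.25052866 -0.79453452  2.06520352]
 [ 0.          0.          0.          1.        ]]
top [[443.56020791134154, 0.0, 316.4398063851354], [0.0, 443.56020791134154, 233.96692889524826], [0.0, 0.0, 1.0]]
[[ 0.07215325 -0.99738272 -0.00464854 -0.03602066]
 [-0.97659849 -0.06970137 -0.2034628   0.55451787]
 [ 0.20260627  0.01922026 -0.97907164  1.03627844]
 [ 0.          0.          0.          1.        ]]
wrist [[425.51524759519396, 0.0, 321.32788833369176], [0.0, 425.51524759519396, 239.74002946020042], [0.0, 0.0, 1.0]]
[[ 0.35085169  0.93642848 -0.00219076 -0.64820665]
 [ 0.88519086 -0.33088941  0.32703109 -0.04288867]
 [ 0.30551632 -0.11667865 -0.94501104  0.37959327]
 [ 0.          0.          0.          1.        ]]
0.15
```

View pics/top0.png

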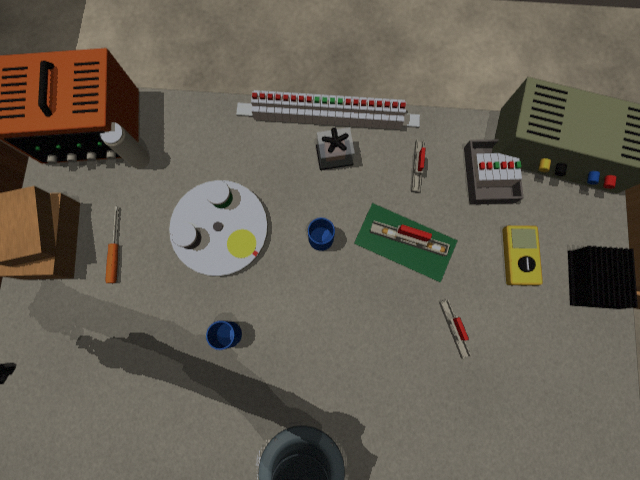

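View pics/scene0.png

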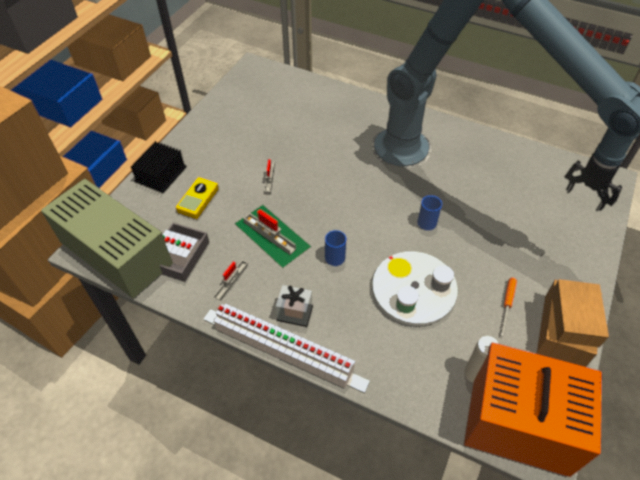

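View pics/wrist0.png

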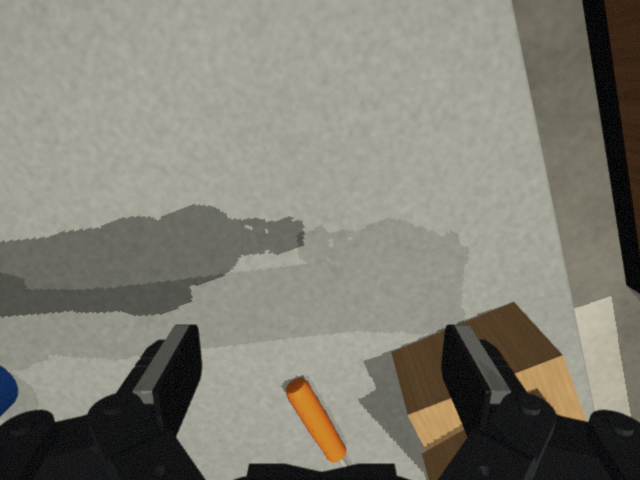

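```bash
cat > h.py <<'E'
from bench import *
import numpy as np, cv2
from scipy.spatial.transform import Rotation as R
def ray(cam,uv,z,P=None):
    P=P or camera_params(cam);K=np.array(P["K"]);T=np.array(P["camera_from_world"])
    d=T[:3,:3].T@np.linalg.solve(K,[uv[0],uv[1],1]);c=-T[:3,:3].T@T[:3,3]
    return c+d*(z-c[2])/d[2]
def proj(cam,p,P=None):
    P=P or camera_params(cam);K=np.array(P["K"]);T=np.array(P["camera_from_world"])
    q=K@(T[:3,:3]@np.array(p)+T[:3,3]);return q[:2]/q[2]
def tri(obs):
    A=[];b=[]
    for cam,uv in obs:
        P=camera_params(cam);K=np.array(P["K"]);T=np.array(P["camera_from_world"])
        M=K@T[:3]
        for i in range(2):
            r=M[i]-uv[i]*M[2];n=np.linalg.norm(r[:3]);A.append(r[:3]/n);b.append(-r[3]/n)
    x,res,_,_=np.linalg.lstsq(np.array(A),np.array(b),rcond=None);return x,res
def down(yaw): # tool z down, tool y (jaw) at yaw from world x
    y=np.array([np.cos(yaw),np.sin(yaw),0]);z=np.array([0,0,-1.]);x=np.cross(y,z)
    return R.from_matrix(np.stack([x,y,z],1)).as_quat()
E
python3 - <<'E'
from h import *
for cam in("top","scene"):
    im=read_camera(cam)
    if cam=="top": cv2.imwrite("pics/topcrop.png",cv2.resize(im[190:290,160:480,::-1],None,fx=2.5,fy=2.5,interpolation=3)); cv2.imwrite("pics/chcrop.png",cv2.resize(im[190:290,340:480,::-1],None,fx=5.5,fy=5.5,interpolation=2))
    else: cv2.imwrite("pics/scrop.png",cv2.resize(im[190:280,220:360,::-1],None,fx=5.5,fy=5.5,interpolation=2))
    for n,z in [("turntable_base",0),("mark",.03),("mouth",.1),("canister",0),("mat",0),("outlet",.005),("handle",.08),("chute",.002),("fuse0",.013),("fuse1",.013),("fuse2",.013),("relay",0)]:
        print(cam,n,[(np.round(r["at"],1).tolist(),round(r["confidence"],2),np.round(ray(cam,r["at"],z)[:2],4).tolist()) for r in tip_of(cam,n)[:4]])
print(read_time_s())
E
```

```text
top turntable_base [([219.8, 229.5], 0.58, [0.5614, 0.2568])]
top mark []
top mouth [([321.1, 231.1], 0.89, [0.5545, -0.0075]), ([222.3, 336.5], 0.7, [0.2956, 0.198])]
top canister []
top mat [([403.5, 243.2], 0.6, [0.5592, -0.2211])]
top outlet [([417.7, 142.9], 0.74, [0.836, -0.2494]), ([375.5, 226.5], 0.68, [0.597, -0.1464]), ([467.0, 353.5], 0.67, [0.2951, -0.3836])]
top handle [([458.4, 328.8], 0.94, [0.3515, -0.3392]), ([412.3, 232.7], 0.67, [0.5705, -0.2269]), ([420.1, 158.8], 0.59, [0.7605, -0.241])]
top chute [([412.0, 168.4], 0.77, [0.7636, -0.2367]), ([407.5, 234.9], 0.73, [0.5814, -0.2303]), ([451.1, 326.8], 0.56, [0.3563, -0.3451])]
top fuse0 [([432.8, 246.1], 0.68, [0.5544, -0.2933]), ([392.4, 233.6], 0.64, [0.5796, -0.1895]), ([409.4, 239.2], 0.42, [0.5681, -0.2334])]
top fuse1 [([432.8, 246.1], 0.68, [0.5544, -0.2933]), ([392.4, 233.6], 0.64, [0.5796, -0.1895]), ([409.4, 239.2], 0.42, [0.5681, -0.2334])]
top fuse2 [([432.8, 246.1], 0.68, [0.5544, -0.2933]), ([392.4, 233.6], 0.64, [0.5796, -0.1895]), ([409.4, 239.2], 0.42, [0.5681, -0.2334])]
top relay [([331.1, 160.1]
[... 649 characters left out ...]
8.5], 0.67, [0.3785, -0.3361]), ([228.6, 270.8], 0.62, [0.7839, -0.2374])]
scene chute [([231.8, 282.6], 0.77, [0.7759, -0.2431]), ([270.4, 236.7], 0.75, [0.5741, -0.2238]), ([272.6, 179.9], 0.52, [0.3555, -0.3373])]
scene fuse0 [([265.1, 230.0], 0.53, [0.565, -0.2473]), ([249.7, 216.8], 0.46, [0.5395, -0.3189]), ([279.8, 240.1], 0.36, [0.5798, -0.1859])]
scene fuse1 [([265.1, 230.0], 0.53, [0.565, -0.2473]), ([249.7, 216.8], 0.46, [0.5395, -0.3189]), ([279.8, 240.1], 0.36, [0.5798, -0.1859])]
scene fuse2 [([265.1, 230.0], 0.53, [0.565, -0.2473]), ([249.7, 216.8], 0.46, [0.5395, -0.3189]), ([279.8, 240.1], 0.36, [0.5798, -0.1859])]
scene relay [([291.5, 309.5], 0.58, [0.7784, -0.0396])]
1.45
```

View pics/topcrop.png

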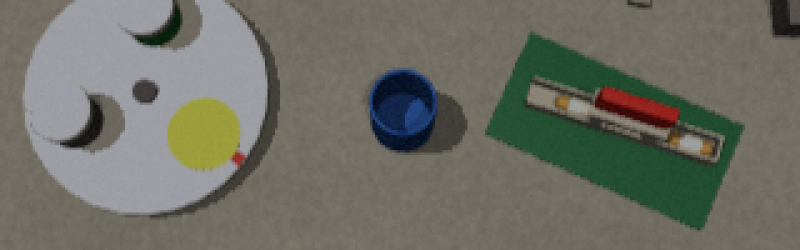

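View pics/chcrop.png

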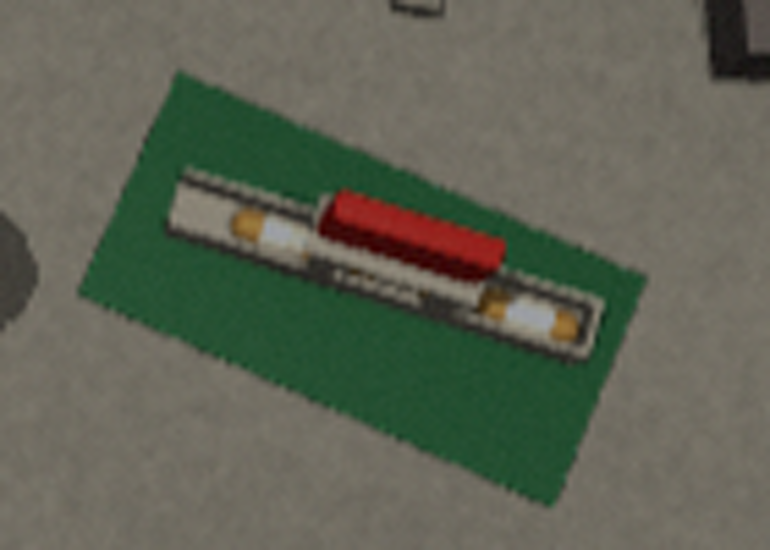

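View pics/scrop.png

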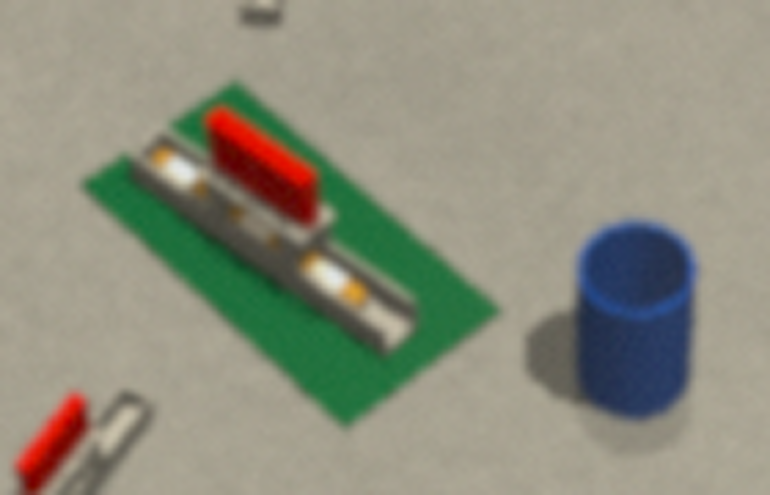

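```bash
python3 - <<'E'
from h import *
from scipy.optimize import least_squares
t=cv2.imread("pics/top0.png");s=cv2.imread("pics/scene0.png")
def blob(im,lo,hi,box):
    hsv=cv2.cvtColor(im,cv2.COLOR_BGR2HSV);m=cv2.inRange(hsv,lo,hi);k=np.zeros_like(m);x0,y0,x1,y1=box;k[y0:y1,x0:x1]=m[y0:y1,x0:x1];return k
for cam,im,b in(("top",t,(165,180,270,280)),("scene",s,(370,250,460,325))):
    m=blob(im,(22,120,80),(38,255,255),b);M=cv2.moments(m,True)
    c=(M["m10"]/M["m00"],M["m01"]/M["m00"]);print(cam,"mark",np.round(c,1),M["m00"],np.round(ray(cam,c,.03),4))
    # white disc: outer contour fit
    hsv=cv2.cvtColor(im,cv2.COLOR_BGR2HSV)
# red tick
    m=blob(im,(0,150,90),(8,255,255),b);M=cv2.moments(m,True)
    if M["m00"]:print("tick",np.round(ray(cam,(M["m10"]/M["m00"],M["m01"]/M["m00"]),.03),4))
    m=blob(im,(45,100,30),(75,255,255),(350,200,465,285) if cam=="top" else(230,200,315,270))
    cs,_=cv2.findContours(m,0,2);c=max(cs,key=cv2.contourArea);q=cv2.approxPolyDP(cv2.convexHull(c),4,True)[:,0]
    w=np.array([ray(cam,p,.002)[:2] for p in q]);print("mat",np.round(w,4).tolist(),w.mean(0))
# chute corners in top crop; wall tops z=.026
f=lambda p:(340+p[0]/5.5-.4,190+p[1]/5.5-.4)
for p in[(183,172),(168,230),(605,298),(585,360)]: print("ch",p,np.round(ray("top",f(p),.026),4))
f2=lambda p:(220+p[0]/5.5-.4,190+p[1]/5.5-.4)
for p in[(417,305),(388,352),(133,160),(163,135)]: print("ch s",p,np.round(ray("scene",f2(p),.026),4))
for p in[(340,192),(505,240),(328,215),(497,262)]: print("hd",p,np.round(ray("top",f(p),.1),4))
for p in[(232,105),(320,178),(207,115),(300,190)]: print("hd s",p,np.round(ray("scene",f2(p),.1),4))
E
```

```text
top mark [241.1 243.1] 628.0 [0.5242 0.1919 0.03  ]
tick [0.502  0.1546 0.03  ]
mat [[0.6576, -0.1349], [0.5768, -0.3554], [0.468, -0.3159], [0.5504, -0.096]] [ 0.56320151 -0.22555259]
scene mark [399.1 267.2] 363.0 [0.5227 0.1928 0.03  ]
tick [0.5005 0.1554 0.03  ]
mat [[0.4757, -0.3144], [0.5529, -0.0967], [0.6558, -0.1339], [0.5777, -0.349]] [ 0.56555457 -0.22350081]
ch (183, 172) [ 0.6063 -0.1366  0.026 ]
ch (168, 230) [ 0.5784 -0.131   0.026 ]
ch (605, 298) [ 0.5608 -0.3322  0.026 ]
ch (585, 360) [ 0.5313 -0.3234  0.026 ]
ch s (417, 305) [ 0.5837 -0.1278  0.026 ]
ch s (388, 352) [ 0.6196 -0.1272  0.026 ]
ch s (133, 160) [ 0.5632 -0.3254  0.026 ]
ch s (163, 135) [ 0.5392 -0.3193  0.026 ]
hd (340, 192) [ 0.584  -0.1966  0.1   ]
hd (505, 240) [ 0.5679 -0.2679  0.1   ]
hd (328, 215) [ 0.5735 -0.1918  0.1   ]
hd (497, 262) [ 0.558  -0.2647  0.1   ]
hd s (232, 105) [ 0.5528 -0.2579  0.1   ]
hd s (320, 178) [ 0.5772 -0.1884  0.1   ]
hd s (207, 115) [ 0.5653 -0.2668  0.1   ]
hd s (300, 190) [ 0.5894 -0.1942  0.1   ]
```

```bash
cat >> h.py <<'E'
CAN=np.array([.5565,-.007]);MARK=np.array([.5235,.1923]);RAD=np.arctan2(-.0646,-.0381)
HAN=np.array([.571,-.230]);CH=np.radians(75.5)
def chuteR(h,th): # chute axes in world, heading h, nose-down th
    H=np.array([np.cos(h),np.sin(h),0]);U=np.array([0,0,1.])
    x=np.cos(th)*H-np.sin(th)*U;z=np.sin(th)*H+np.cos(th)*U
    return np.stack([x,np.cross(z,x),z],1)
# grasp: tool in chute frame: z=-chute z leaned by phi about chute y, y=+-chute y
def toolR(C,sgn,phi=0):
    T=np.diag([sgn,-sgn,-1.]) if False else np.stack([np.array([sgn,0,0]),np.array([0,-sgn,0]),np.array([0,0,-1.])],1)
    return C@R.from_euler('y',phi).as_matrix()@T
E
python3 - <<'E'
from h import *
t0=read_time_s()
for y in (RAD,RAD+np.pi):
    for nm,p in(("pick",[*CAN,.07]),("place",[*MARK,.1])):
        q=inverse_kinematics(p,down(y));print(nm,y,None if q is None else np.round(q,2))
lip=np.array([*MARK,.13])
for h in (RAD,RAD+np.pi):
  H=np.array([np.cos(h),np.sin(h),0])
  for s in(1,-1):
    for phi in(-.4,0,.4):
      print("h",round(h,2),s,phi)
      for th in(0,.4,.79):
        C=chuteR(h,th);L=lip-.02*H+[0,0,.008]
        g=L+C@np.array([-.1,0,.077]);q=inverse_kinematics(g,R.from_matrix(toolR(C,s,phi)).as_quat())
        print("  ",th,np.round(g,3),None if q is None else np.round(q,2))
      C=chuteR(CH,0);q=inverse_kinematics([*HAN,.082],R.from_matrix(toolR(C,s,phi)).as_quat());print("   grasp",None if q is None else np.round(q,2))
print(read_time_s()-t0)
E
```

```text
pick -2.1036696634233176 [-1.02  1.06  1.36  1.99 -1.16  1.2  -1.27]
place -2.1036696634233176 [-1.39  0.97  1.37  1.98 -1.06  1.19 -1.69]
pick 1.0379229901664755 [-0.52  0.49  0.55  1.97 -0.36  0.77  1.28]
place 1.0379229901664755 [-0.74  0.41  0.37  1.95 -0.2   0.81  0.78]
h -2.1 1 -0.4
   0 [0.584 0.296 0.215] [-0.63  0.63  0.03  1.35  0.15  1.53  1.98]
   0.4 [0.565 0.263 0.248] [-0.59  0.34  0.11  1.67 -0.04  1.14  2.14]
   0.79 [0.542 0.223 0.263] [-0.75  0.1   0.45  1.98 -0.42  0.81  2.55]
   grasp [-0.07  0.73  0.77  1.77 -0.95  1.2   0.89]
h -2.1 1 0
   0 [0.584 0.296 0.215] [-0.58  0.42  0.06  1.62 -0.03  1.1   2.1 ]
   0.4 [0.565 0.263 0.248] [-0.64  0.18  0.28  1.92 -0.43  0.76  2.51]
   0.79 [0.542 0.223 0.263] [-1.5   0.42  1.55  2.21 -1.44  1.05 -2.81]
   grasp [-0.35  0.7   0.88  1.83 -0.66  0.94  0.58]
h -2.1 1 0.4
   0 [0.584 0.296 0.215] [-0.52  0.27  0.11  1.88 -0.41  0.7   2.46]
   0.4 [0.565 0.263 0.248] [-1.42  0.48  1.4   2.17 -1.55  1.03 -2.81]
   0.79 [0.542 0.223 0.263] [-1.21  0.68  1.39  2.35  4.26  1.54 -2.42]
   grasp [-0.53  0.72  0.85  1.85 -0.17  0.8
[... 1817 characters left out ...]
03  1.08  2.31]
   0.79 [0.505 0.162 0.263] [-0.6   0.34  0.13  1.68  0.16  1.46  2.09]
   grasp [-0.35  1.2   1.36  1.78 -1.42  1.66 -2.03]
h 1.04 -1 0
   0 [0.463 0.089 0.215] [-0.64  0.08  0.38  2.07 -0.03  1.01  2.36]
   0.4 [0.482 0.122 0.248] [-0.6   0.29  0.16  1.79  0.18  1.4   2.11]
   0.79 [0.505 0.162 0.263] [-0.61  0.56  0.05  1.51  0.32  1.79  2.01]
   grasp [-0.57  1.11  1.36  1.84 -1.16  1.27 -2.24]
h 1.04 -1 0.4
   0 [0.463 0.089 0.215] [-0.58  0.27  0.18  1.89  0.19  1.32  2.13]
   0.4 [0.482 0.122 0.248] [-0.59  0.51  0.07  1.63  0.33  1.72  2.01]
   0.79 [0.505 0.162 0.263] [-1.16  0.98  0.92  1.42  0.1   1.93  2.46]
   grasp [ 1.    1.   -1.25  1.78  1.3   1.5   2.25]
0.0
```

```bash
python3 - <<'E'
from h import *
q=down(RAD+np.pi)
move_ptp([CAN[0],CAN[1],.25],q)
print(read_time_s(),read_eef_pos(),np.round(read_qpos(),2))
P=camera_params("wrist");im=read_camera("wrist");cv2.imwrite("pics/w1.png",im[:,:,::-1])
for n,z in(("mouth",.1),("canister",0),("handle",.08),("outlet",.005),("mark",.03)):
  print(n,[(np.round(r["at"],1).tolist(),round(r["confidence"],2),np.round(ray("wrist",r["at"],z,P)[:2],4).tolist()) for r in tip_of("wrist",n)[:3]])
print(proj("wrist",[*CAN,.1],P))
E
```

```text
3.925 [ 0.55667375 -0.00534359  0.24990441] [-0.66  0.24  0.68  1.85 -0.17  1.11  1.13]
mouth [([130.4, 310.3], 0.7, [0.5424, -0.1562])]
canister [([319.8, 186.6], 0.67, [0.5515, -0.0043])]
handle [([90.6, 364.7], 0.96, [0.5693, -0.2293])]
outlet [([226.5, 291.4], 0.97, [0.593, -0.1318]), ([129.6, 307.4], 0.31, [0.5598, -0.2222])]
mark [([533.5, 27.5], 0.88, [0.5235, 0.192])]
[319.66595073 226.07251047]
```

View pics/w1.png

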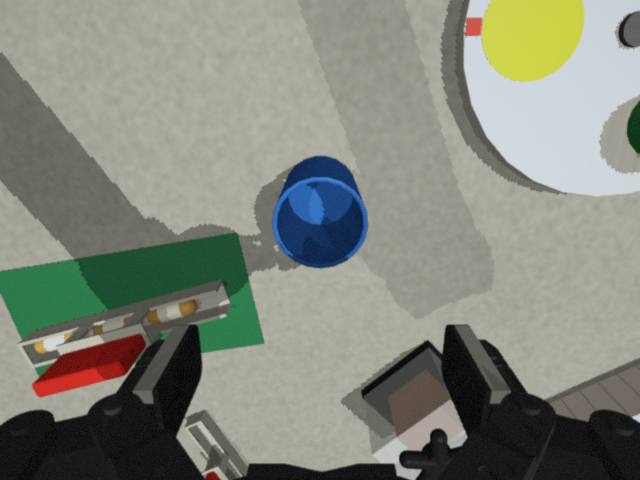

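```bash
python3 - <<'E'
from h import *
P=camera_params("wrist");c=ray("wrist",(320.5,222.5),.1,P);print(c)
c=(c[:2]+CAN)/2
q=down(RAD+np.pi)
movel([*c,.07],q,speed=.15)
print(read_eef_pos(),read_ft_force())
move_gripper(0.05,40)
print("gap",read_finger_gap(),read_eef_pos())
movel([*c,.19],q,speed=.15);print(read_finger_gap(),read_ft_force())
P=camera_params("wrist");im=read_camera("wrist");cv2.imwrite("pics/w2.png",im[:,:,::-1])
P=camera_params("scene");im=read_camera("scene");cv2.imwrite("pics/s2.png",cv2.resize(im[100:340,200:520,::-1],None,fx=2.4,fy=2.4))
print(read_time_s(),read_eef_pos())
E
```

```text
[ 0.55453006 -0.00655567  0.1       ]
[ 0.55652141 -0.00684342  0.0709911 ] [-0.4728285   0.30030528  0.50619609]
gap 0.06306736328018017 [ 0.55649655 -0.00652274  0.07104633]
0.06300918654179839 [ 0.01474366  0.55413536 -3.90024603]
6.9583 [ 0.55417805 -0.00671402  0.18838665]
```

View pics/w2.png

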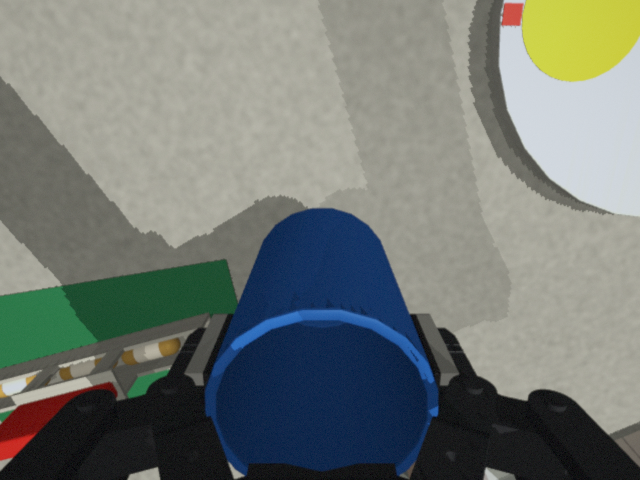

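View pics/s2.png

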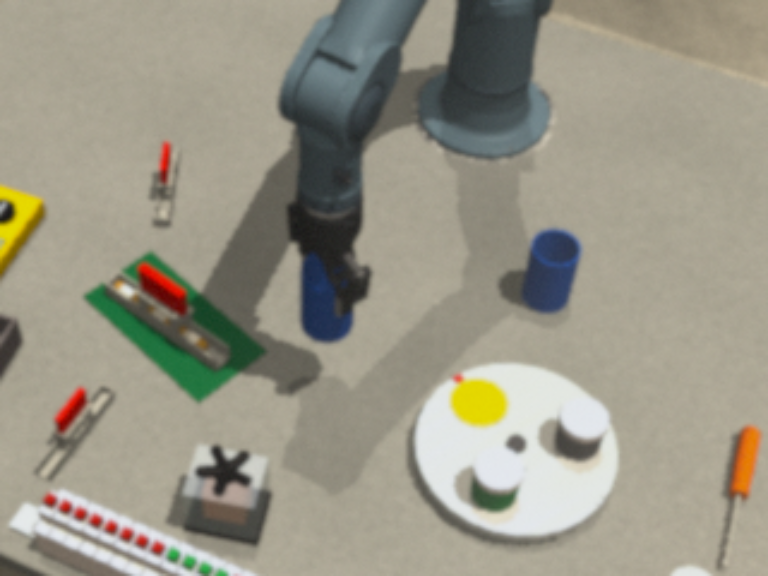

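```bash
python3 - <<'E'
from h import *
q=down(RAD+np.pi)
m0=None
movel([*MARK,.19],q,speed=.2)
pause(.2)
e=read_eef_pos();print(e, R.from_quat(read_tcp_rot()).as_matrix()[:,2])
P=camera_params("wrist");im=read_camera("wrist")
print([(r["at"],ray("wrist",r["at"],.03,P)) for r in tip_of("wrist","mark")])
cv2.imwrite("pics/w3.png",im[:,:,::-1])
# correct steady-state offset
tgt=np.array([*MARK,.106]);off=np.array(MARK)-np.array(e)[:2];print(off)
movel([*(MARK+off),.108],q,speed=.1);pause(.2)
print(read_eef_pos(),read_ft_force())
im=read_camera("scene");cv2.imwrite("pics/s3.png",cv2.resize(im[190:330,320:480,::-1],None,fx=4,fy=4,interpolation=2))
print(read_time_s())
E
```

```text
[0.52390383 0.19058437 0.19006635] [ 1.35291749e-04 -3.70597264e-04 -9.99999922e-01]
[([321.5, 218.1], array([0.52215271, 0.19118065, 0.03      ]))]
[-0.00040383  0.00171563]
[0.52375621 0.19425443 0.10883251] [ 1.04656308  0.30938234 -3.04890787]
9.6333
```

View pics/s3.png

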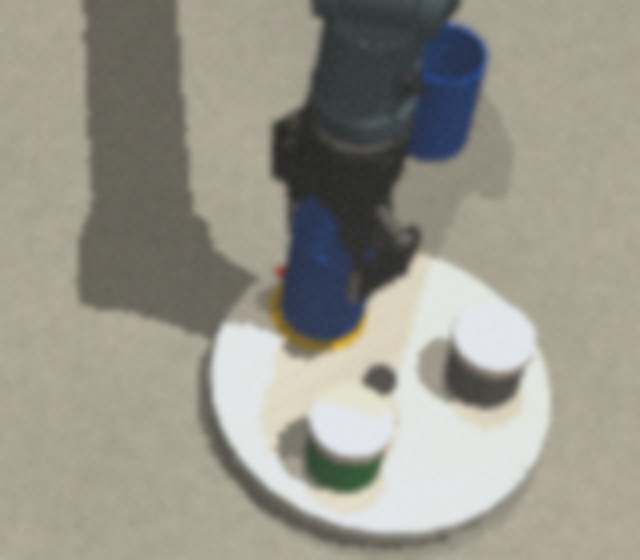

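View pics/w3.png

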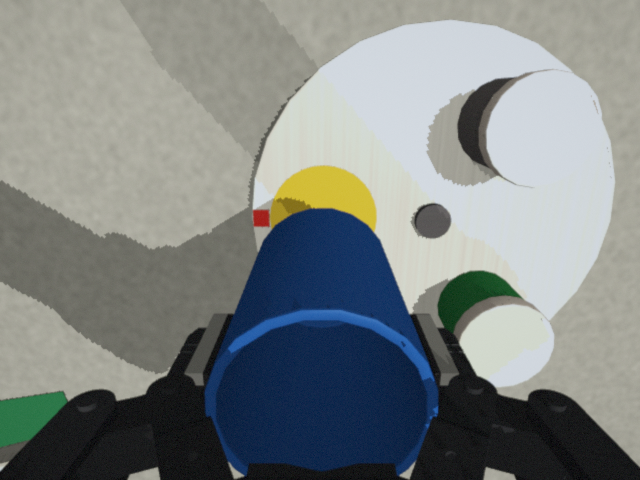

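```bash
python3 - <<'E'
from h import *
q=down(RAD+np.pi)
z=.1055;f0=read_ft_force()[2]
movel([*MARK,z],q,speed=.03)
for i in range(9):
    pause(.12);f=read_ft_force();e=read_eef_pos();print(z,np.round(e,4),np.round(f,2))
    if f[2]>f0+1.5: break
    z-=.0008;movel([*MARK,z],q,speed=.02)
print(read_time_s())
E
```

```text
0.1055 [0.5234 0.1922 0.1054] [-0.4   0.48 -3.01]
0.1047 [0.5235 0.1923 0.1047] [-0.06  0.21 -3.97]
0.1039 [0.5235 0.1923 0.1039] [-0.55  0.18 -3.06]
0.10310000000000001 [0.5235 0.1923 0.1031] [ 1.25 -0.69 -4.08]
0.10230000000000002 [0.5235 0.1923 0.1023] [ 0.01  0.31 -4.11]
0.10150000000000002 [0.5235 0.1923 0.1015] [ 0.37  0.29 -3.15]
0.10070000000000003 [0.5239 0.1923 0.1011] [ 0.19 -1.21 -1.06]
12.2
```

```bash
python3 - <<'E'
from h import *
q=down(RAD+np.pi)
move_gripper(.085)
pause(.1)
e=read_eef_pos();movel([*MARK,.21],q,speed=.12)
P=camera_params("wrist");im=read_camera("wrist");cv2.imwrite("pics/w4.png",im[:,:,::-1])
print([(r["at"],np.round(ray("wrist",r["at"],.13,P),4)) for r in tip_of("wrist","mouth")])
Q=(HAN+[-.02,.0]).tolist()
C=chuteR(CH,0);tq=R.from_matrix(toolR(C,1,0)).as_quat()
move_ptp([*HAN,.22],tq)
for cam in("top","scene"):
  im=read_camera(cam);cv2.imwrite(f"pics/{cam}4.png",im[:,:,::-1])
  print(cam,[(r["at"],round(r["confidence"],2),np.round(ray(cam,r["at"],.13),4)) for r in tip_of(cam,"mouth")])
P=camera_params("wrist");im=read_camera("wrist");cv2.imwrite("pics/w5.png",im[:,:,::-1])
for n,z in(("handle",.08),("outlet",.005),("chute",.002)):
  print(n,[(np.round(r["at"],1).tolist(),round(r["confidence"],2),np.round(ray("wrist",r["at"],z,P)[:2],4).tolist()) for r in tip_of("wrist",n)[:3]])
print(read_eef_pos(),read_time_s(),np.round(read_qpos(),2))
E
```

```text
[([323.7, 266.1], array([0.5232, 0.1926, 0.13  ]))]
top [([230.2, 235.4], 0.82, array([0.5231, 0.1997, 0.13  ])), ([218.4, 333.7], 0.72, array([0.3021, 0.201 , 0.13  ])), ([116.2, 246.5], 0.28, array([0.4787, 0.4572, 0.13  ]))]
scene [([429.4, 201.2], 0.92, array([0.3219, 0.2024, 0.13  ])), ([404.1, 246.4], 0.58, array([0.517 , 0.1943, 0.13  ]))]
handle [([318.1, 236.3], 0.68, [0.569, -0.2321]), ([613.2, 175.5], 0.62, [0.7559, -0.2388])]
outlet [([319.5, 74.4], 0.93, [0.5947, -0.1344]), ([74.5, 415.6], 0.63, [0.2852, -0.3765])]
chute [([318.1, 204.0], 0.98, [0.5689, -0.2302]), ([565.8, 159.3], 0.88, [0.7684, -0.2435]), ([130.0, 373.1], 0.71, [0.3549, -0.3457])]
[ 0.57114196 -0.22955576  0.21998829] 15.7833 [-0.49  0.56  1.08  1.75 -0.54  1.16  0.5 ]
```

View pics/w5.png

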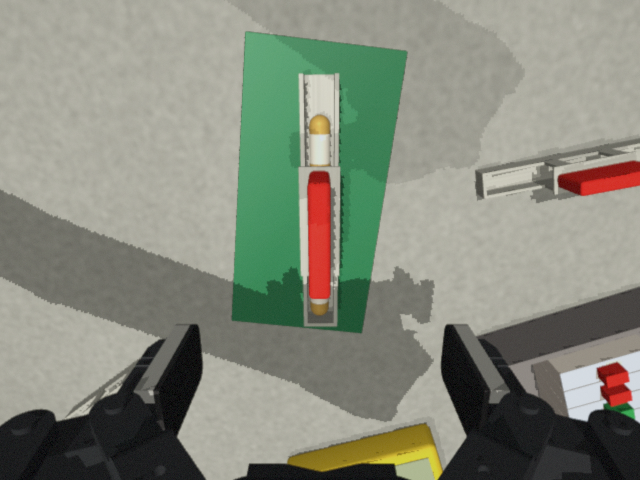

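View pics/top4.png

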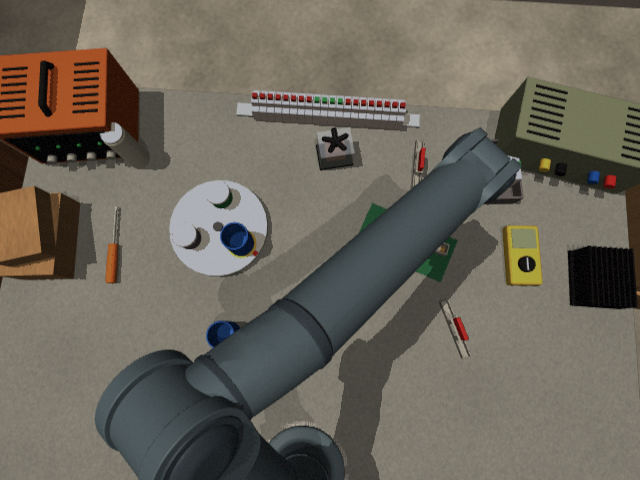

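View pics/w4.png

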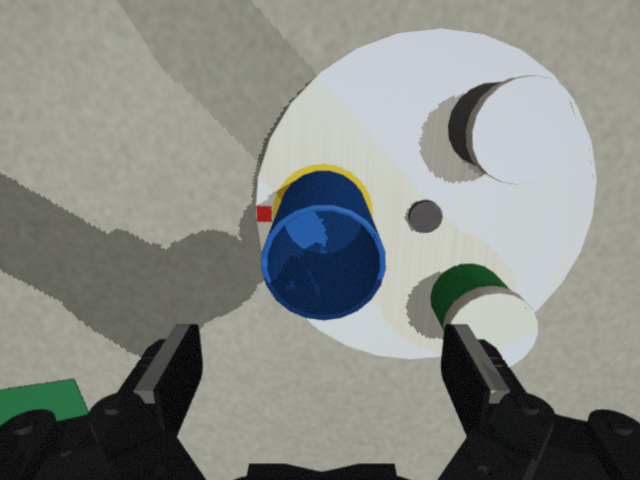

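```bash
python3 - <<'E'
from h import *
P=camera_params("wrist")
a=ray("wrist",(319.8,74),.026,P);b=ray("wrist",(321.3,325),.026,P);print(a,b,np.degrees(np.arctan2(*(a-b)[1::-1])),np.linalg.norm(a-b),(a+b)/2)
a=ray("wrist",(319,173),.1,P);b=ray("wrist",(319,301),.1,P);print(a,b,np.degrees(np.arctan2(*(a-b)[1::-1])),np.linalg.norm(a-b),(a+b)/2)
w=[ray("wrist",p,.002,P)[:2] for p in[(247,32),(407,51),(362,332),(232,320)]];print(np.round(w,4).tolist(),np.mean(w,0))
E
```

```text
[ 0.59455506 -0.13653956  0.026     ] [ 0.5462391  -0.32828608  0.026     ] 75.85712574277854 0.19774013713158362 [ 0.57039708 -0.23241282  0.026     ]
[ 0.58044132 -0.19029757  0.1       ] [ 0.55999118 -0.26911542  0.1       ] 75.45472188676031 0.0814276513993962 [ 0.57021625 -0.2297065   0.1       ]
[[0.5508, -0.095], [0.6606, -0.1363], [0.577, -0.3583], [0.4657, -0.3168]] [ 0.5635112  -0.22661045]
```

```bash
python3 - <<'E'
from h import *
HAN=np.array([.570,-.2305])
C=chuteR(np.radians(75.6),0);tq=R.from_matrix(toolR(C,1,0)).as_quat()
movel([*HAN,.082],tq,speed=.15);pause(.1);print(read_eef_pos(),read_ft_force())
move_gripper(0.0,90);print(read_finger_gap(),read_eef_pos(),read_ft_force())
movel([*HAN,.12],tq,speed=.08);pause(.2);print(read_finger_gap(),read_eef_pos(),read_ft_force(),read_ft_torque())
im=read_camera("wrist");cv2.imwrite("pics/w6.png",im[:,:,::-1])
im=read_camera("scene");cv2.imwrite("pics/s6.png",cv2.resize(im[160:290,190:350,::-1],None,fx=4.5,fy=4.5,interpolation=2))
P=camera_params("wrist")
e=read_eef_pos();Rt=R.from_quat(read_tcp_rot()).as_matrix()
CC=Rt@np.diag([1,-1,-1])
print("pred lip",proj("wrist",np.array(e)+CC@[.1,0,-.077],P), "tip",[(r["at"],r["confidence"]) for r in tip_of("wrist","outlet")])
print("pred lip scene",proj("scene",np.array(e)+CC@[.1,0,-.077]))
print(read_time_s())
E
```

```text
[ 0.57095736 -0.23108481  0.08336413] [ 0.14033514 -0.55080151 -0.52022959]
0.013261733473601834 [ 0.57001108 -0.23050856  0.08217347] [-0.23387823  0.06372461  2.11453195]
0.012585584953002365 [ 0.56953953 -0.23017394  0.11934726] [-0.25916222  0.01544401 -3.75818584] [ 0.04048761 -0.01579017 -0.03495977]
pred lip [320.1888875   52.56676121] tip [([320.1, 55.9], 0.81)]
pred lip scene [291.9417976  243.76487161]
18.575
```

View pics/w6.png

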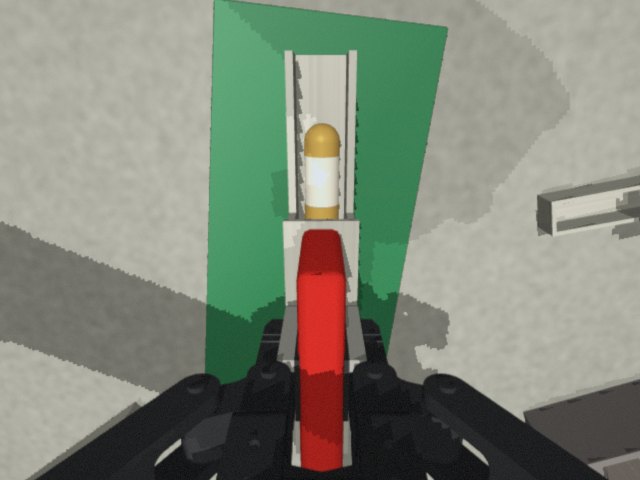

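View pics/s6.png

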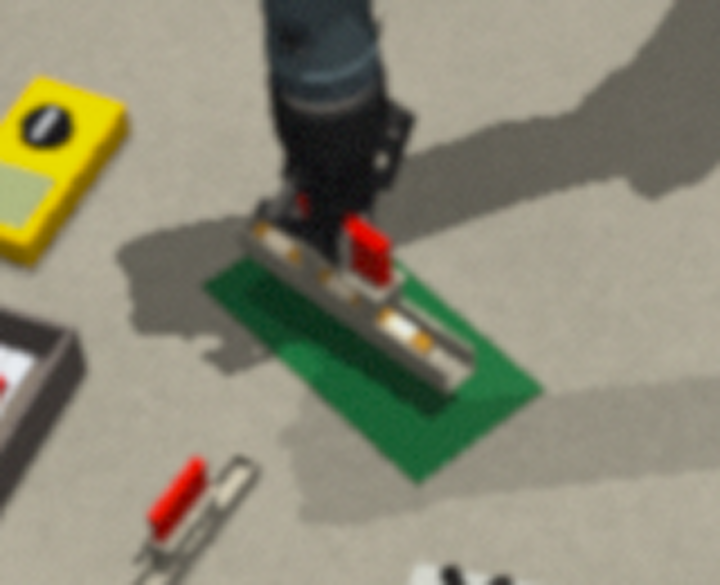

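```bash
cat >> h.py <<'E'
MOUTH=np.array([.5235,.1925,.13]);HP=RAD+np.pi
def pose(back,up,th,h=HP):
    H=np.array([np.cos(h),np.sin(h),0]);C=chuteR(h,th)
    L=MOUTH-back*H+[0,0,up]
    return L+C@np.array([-.1,0,.0772]),R.from_matrix(toolR(C,1,0)).as_quat()
def lipnow():
    e=np.array(read_eef_pos());C=R.from_quat(read_tcp_rot()).as_matrix()@np.diag([1,-1,-1.])
    return e+C@np.array([.1,0,-.0772]),C
E
python3 - <<'E'
from h import *
C=chuteR(np.radians(75.6),0);tq=R.from_matrix(toolR(C,1,0)).as_quat()
e=read_eef_pos()
movel([e[0],e[1],.25],tq,speed=.2)
g,q=pose(.03,.05,0);movel(g,q,speed=.18)
g,q=pose(.02,.015,np.radians(10));movel(g,q,speed=.08);pause(.2)
L,C=lipnow();print(L,"rel mouth",L-MOUTH,np.degrees(np.arcsin(-C[2,0])))
P=camera_params("wrist");im=read_camera("wrist");cv2.imwrite("pics/w7.png",im[:,:,::-1])
print(proj("wrist",L,P),proj("wrist",MOUTH,P),[(r["at"],r["confidence"]) for r in tip_of("wrist","outlet")])
im=read_camera("scene");cv2.imwrite("pics/s7.png",cv2.resize(im[170:330,320:480,::-1],None,fx=3.7,fy=3.7,interpolation=2))
im=read_camera("top");cv2.imwrite("pics/t7.png",cv2.resize(im[170:290,160:320,::-1],None,fx=4.5,fy=4.5,interpolation=2))
print(read_time_s(),read_ft_force())
E
```

```text
[0.51331203 0.17489318 0.14556361] rel mouth [-0.01018797 -0.01760682  0.01556361] 9.884145508262955
[319.77433923  53.65902347] [ 3.19410459e+02 -2.66761048e-01] [([322.4, 58.6], 0.81)]
27.4 [-0.78743238  0.54043908 -2.27085302]
```

View pics/w7.png

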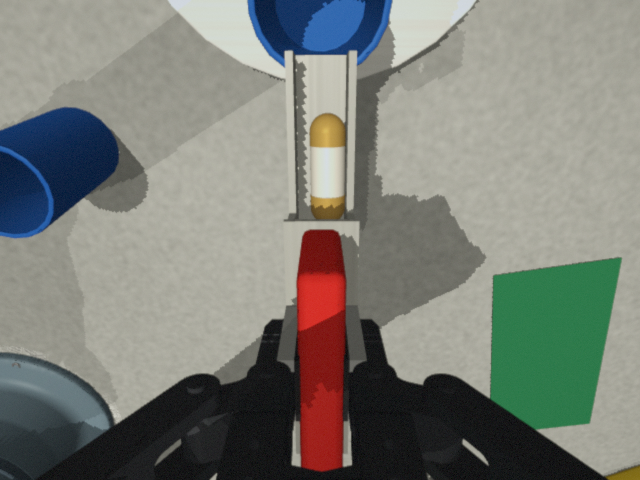

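View pics/s7.png

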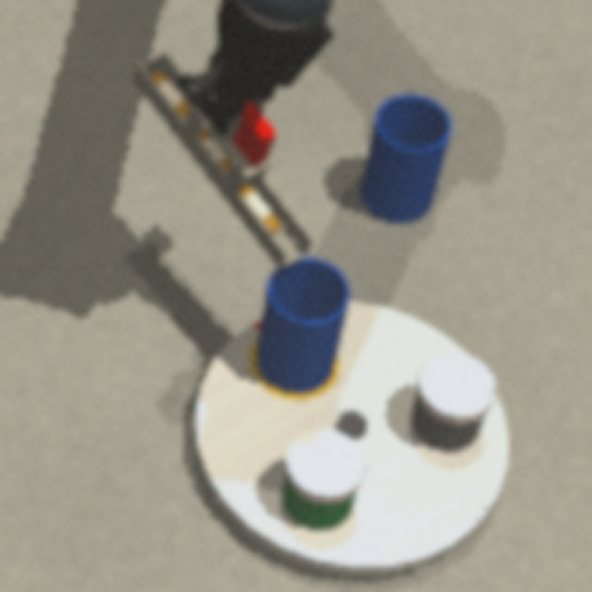

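View pics/t7.png

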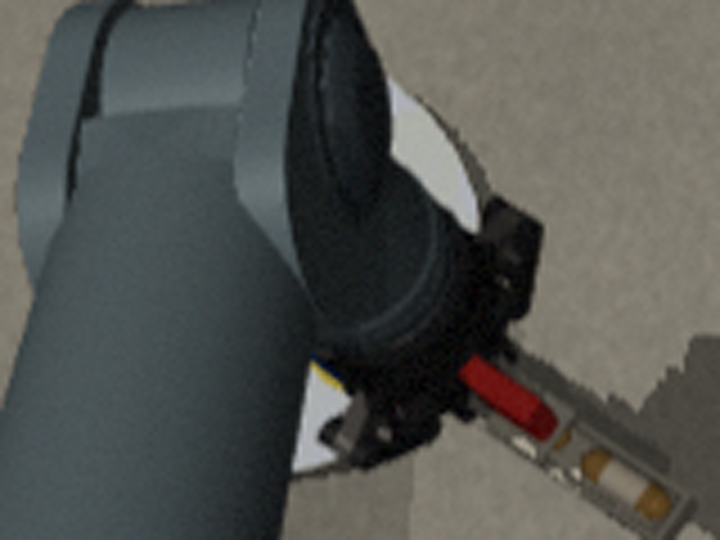

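```bash
python3 - <<'E'
from h import *
g,q=pose(.021,.011,np.radians(14));movel(g,q,speed=.05);pause(.1)
print(read_ft_force())
g,q=pose(.021,.010,np.radians(42));movel(g,q,speed=.12)
im=read_camera("wrist");cv2.imwrite("pics/w8a.png",im[:,:,::-1])
pause(.4)
L,C=lipnow();print("rel mouth",L-MOUTH,np.degrees(np.arcsin(-C[2,0])),read_ft_force())
im=read_camera("wrist");cv2.imwrite("pics/w8.png",im[:,:,::-1])
im=read_camera("scene");cv2.imwrite("pics/s8.png",cv2.resize(im[170:330,320:480,::-1],None,fx=3.7,fy=3.7,interpolation=2))
print(read_time_s())
E
```

```text
[ 0.02206066 -1.07464561 -3.64118783]
rel mouth [-0.01080908 -0.01825983  0.01038535] 41.92824686943595 [-0.20096773 -0.04524587 -2.26083422]
28.975
```

View pics/w8.png

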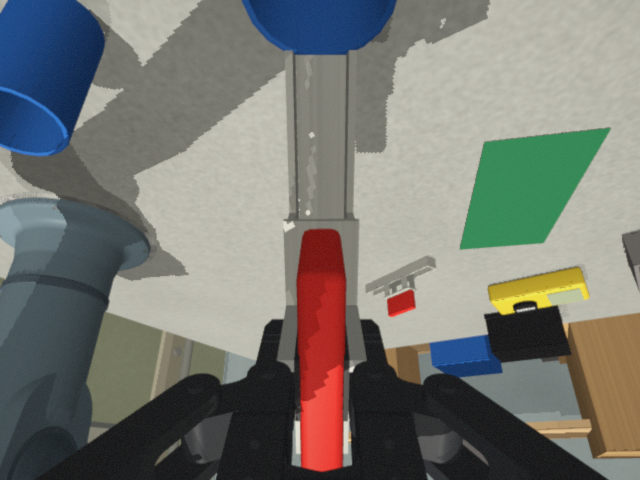

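View pics/s8.png

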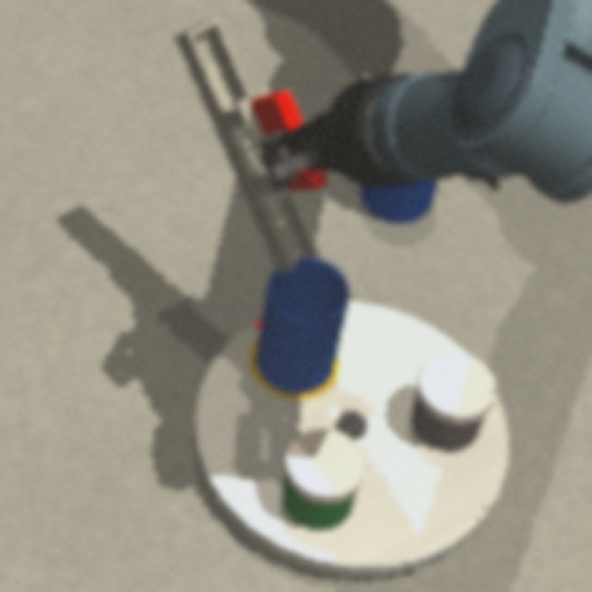

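```bash
python3 - <<'E'
from h import *
g,q=pose(.021,.012,np.radians(45));movel(g,q,speed=.05);pause(.4)
g,q=pose(.025,.045,np.radians(40));movel(g,q,speed=.1)
g,q=pose(.06,.09,0);movel(g,q,speed=.15);pause(.2)
print(np.mean([read_ft_force() for _ in range(5)],0))
im=read_camera("scene");cv2.imwrite("pics/s9.png",cv2.resize(im[150:330,300:480,::-1],None,fx=3.3,fy=3.3,interpolation=2))
P=camera_params("wrist");im=read_camera("wrist");cv2.imwrite("pics/w9.png",im[:,:,::-1])
print(read_time_s())
# plan placing
h=np.radians(69.5)
C=chuteR(h,0);q=R.from_matrix(toolR(C,1,0)).as_quat()
for z in(.25,.083):print(inverse_kinematics([.5640,-.2255,z],q))
E
```

```text
[ 0.81063437 -0.12289493 -1.88464914]
32.975
[-0.25378361  0.36005749  0.70331098  1.73154353 -0.25315405  1.14279804
  0.16620947]
[-0.23685974  0.60281797  0.70329414  1.84797968 -0.49827004  0.87454922
  0.35077171]
```

View pics/s9.png

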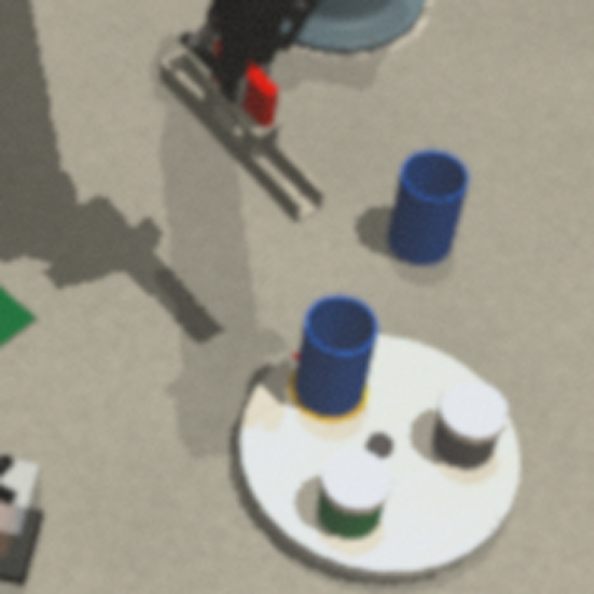

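View pics/w9.png

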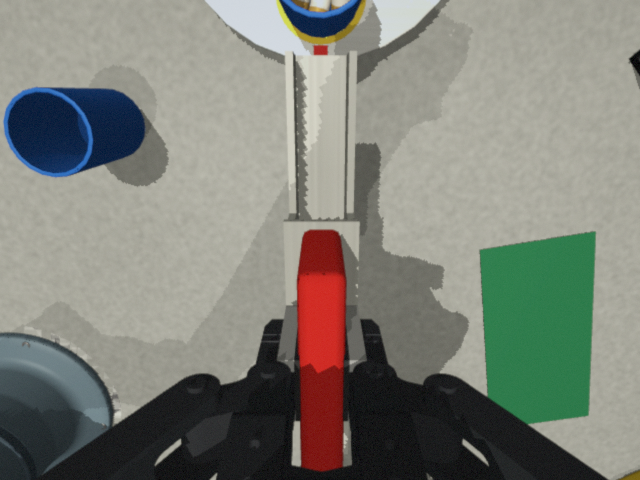

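```bash
python3 - <<'E'
from h import *
h=np.radians(69.5);C=chuteR(h,0);q=R.from_matrix(toolR(C,1,0)).as_quat();M=[.5640,-.2258]
movel([*M,.20],q,speed=.2)
movel([*M,.089],q,speed=.1)
z=.086;f0=np.mean([read_ft_force()[2] for _ in range(4)])
for i in range(9):
    movel([*M,z],q,speed=.02);pause(.1);f=read_ft_force()[2];print(round(z,4),round(read_eef_pos()[2],4),round(f,2))
    if f>f0+1.8 and z<.0835: break
    z-=.0008
print(read_eef_pos())
move_gripper(.05);pause(.2)
movel([*M,.25],q,speed=.15)
P=camera_params("wrist");im=read_camera("wrist");cv2.imwrite("pics/w10.png",im[:,:,::-1])
print([(r["at"],np.round(ray("wrist",r["at"],.002,P),4)) for r in tip_of("wrist","chute")][:2],[(r["at"],np.round(ray("wrist",r["at"],.005,P),4)) for r in tip_of("wrist","outlet")][:2])
print(read_time_s())
E
```

```text
Traceback (most recent call last):
bench.MotionError: the arm cannot follow that straight line within its joint ranges
```

```bash
python3 - <<'E'
from h import *
h=np.radians(69.5);C=chuteR(h,0);q=R.from_matrix(toolR(C,1,0)).as_quat();M=[.5640,-.2258]
move_ptp([*M,.25],q);print(read_time_s(),np.round(read_qpos(),2))
movel([*M,.089],q,speed=.1)
z=.086;f0=np.mean([read_ft_force()[2] for _ in range(4)])
for i in range(9):
    movel([*M,z],q,speed=.02);pause(.1);f=read_ft_force()[2];print(round(z,4),round(read_eef_pos()[2],4),round(f,2))
    if f>f0+1.8 and z<.0835: break
    z-=.0008
print(read_eef_pos())
move_gripper(.05);pause(.2)
movel([*M,.25],q,speed=.15)
P=camera_params("wrist");im=read_camera("wrist");cv2.imwrite("pics/w10.png",im[:,:,::-1])
print([(r["at"],np.round(ray("wrist",r["at"],.002,P),4)) for r in tip_of("wrist","chute")][:2],[(r["at"],np.round(ray("wrist",r["at"],.005,P),4)) for r in tip_of("wrist","outlet")][:2])
print(read_time_s())
E
```

```text
34.2583 [-0.25  0.36  0.7   1.73 -0.25  1.14  0.17]
0.086 0.086 -1.63
0.0852 0.0852 -1.51
0.0844 0.0844 -2.11
0.0836 0.0836 -3.42
0.0828 0.0828 -1.62
0.082 0.0822 -0.78
0.0812 0.0821 6.52
[ 0.56430823 -0.22597403  0.08214781]
[([174.3, 373.2], array([ 0.355, -0.35 ,  0.002])), ([322.7, 192.6], array([ 0.5645, -0.2256,  0.002 ]))] [([323.3, 73.5], array([ 0.5991, -0.134 ,  0.005 ]))]
40.5833
```

View pics/w10.png

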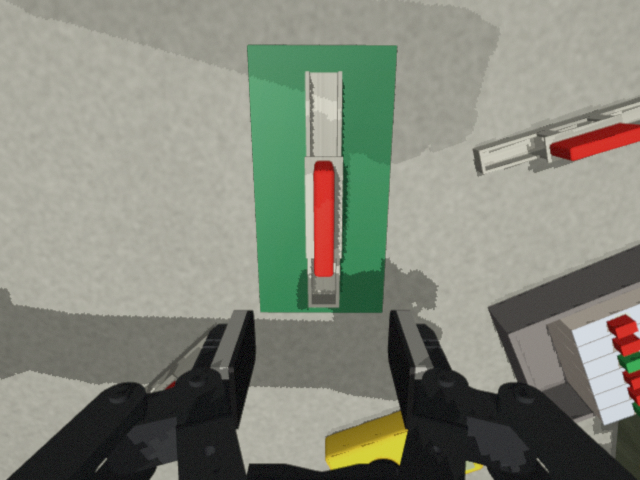

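The chute lies centred along the mat, upright and empty. I'll take a final look at the turntable, canister and bystanders.

```bash
python3 - <<'E'
from h import *
move_ptp([.52,.0,.33],down(HP))
for c in("wrist","top","scene"):
    im=read_camera(c);cv2.imwrite(f"pics/{c}11.png",im[:,:,::-1])
print([(r["at"],np.round(ray("wrist",r["at"],.13),4)) for r in tip_of("wrist","mouth")][:3],[(r["at"],np.round(ray("wrist",r["at"],.03),4)) for r in tip_of("wrist","mark")])
print(read_time_s())
E
```

```text
[([562.4, 76.2], array([0.5251, 0.192 , 0.13  ]))] []
41.7917
```

View pics/wrist11.png

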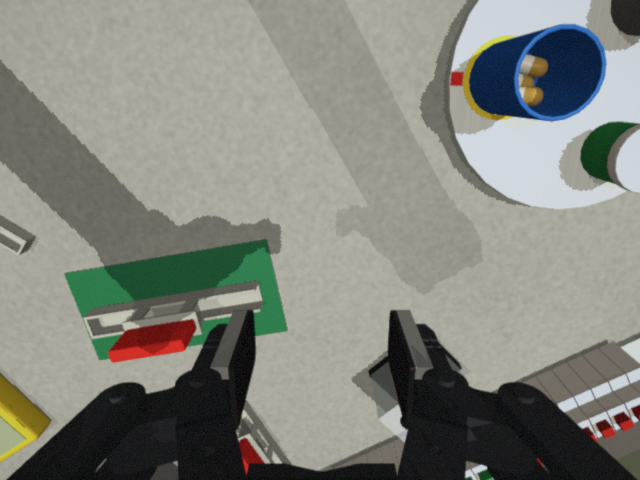

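View pics/scene11.png

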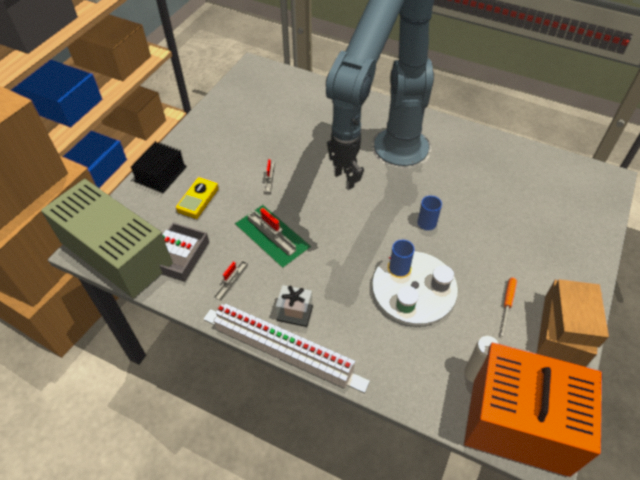

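View pics/top11.png

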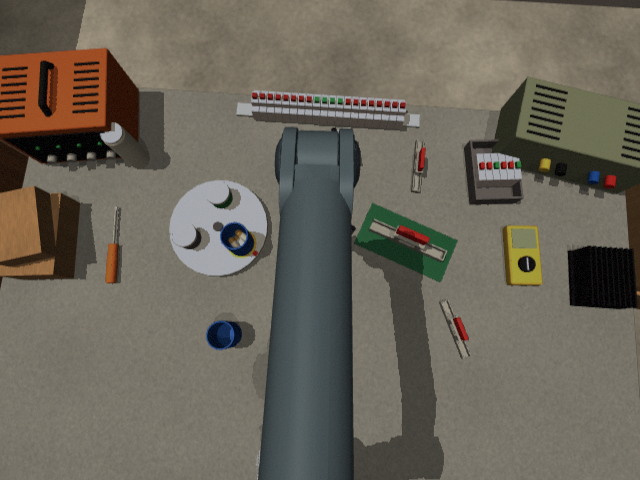

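```bash
python3 - <<'E'
from bench import *
print(sign_off(),read_time_s())
E
```

```text
the job is handed in; nothing more can be done
the job is handed in; nothing more can be done
```

The job is done and handed in at about 42 s. I stood the right-hand canister on the mark and poured the three fuses in along the turntable's radius, tilting to 42° and then 45°. I then laid the empty chute back along the mat.

- **Canister:** the mouth measured at (0.525, 0.192), about 2 mm from the mark. The wrist picture shows three brass end caps inside it.
- **Turntable:** the red tick is where it started in the top view, so I saw no turn.
- **Chute:** it lies upright and empty, with its origin about 1 mm from the mat's middle.
- **Bystanders:** they look unmoved in the top and scene pictures.

Not everything went cleanly:
- One straight-line move back to the mat was refused before anything moved, so I used a joint-space move instead.
- Just after the canister was placed, the top and scene networks put its mouth up to 7 mm off. The wrist camera and the pictures agreed with the mark.
- In the last look, the network did not find the mark because the canister nearly covers it.

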